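Refit a keyed lens cell in a leaning lamp tube

TASK

Refit the black lens cell in the mouth of the leaning lamp tube: set it in with its keys resting on the brass ring, press it only lightly and turn it until the keys find their slots and it drops fully home, its flange flush on the ring, then let go of it. Leave the oil bottle, the petri dish and the tweezers where they are.

Things in the scene. Friction and masses are not known exactly. Their poses are not given: they have to be found in the camera images.
- lens_cell: Loose lens cell, about 0.16 kg, standing upright on the table. Origin: centre of its underside; z up its axis; +x is marked by a white line on the flange. A round steel spigot, 40 mm in diameter, runs from z 0 to 16 mm (foot tapered to 33 mm over the lowest 5 mm), a black flange 62 mm in diameter from z 16 to 22 mm, a grip barrel above it.
- cell_grip (a point): On the cell's axis at z 43 mm: where to grip. The dark grip barrel, 30 mm in diameter, may be taken from any side; it runs from z 22 to 51 mm, with a glass lens on top to 54 mm. Same axes as the cell.
- flange_under (a point): Centre of the underside of the cell's flange, on the axis at z 16 mm; same axes as the cell. Three keys hang 6 mm below the flange here, 7 mm wide, reaching out to 29 mm radius, at 0 (the white line, +x), 90 and 210 degrees anticlockwise seen from above. Lies on seat when the cell is home, and about 6 mm out along the seat's z while the keys ride on the ring.
- stand: Fixed lamp stand, never moves: steel foot 135 x 112 x 12 mm with a grey finned lamp tube whose mouth leans 30 degrees from vertical toward the stand's -x (the robot's side). Origin at table height straight below the centre of the mouth, which is 112 mm above the table. Round the mouth an aluminium collar, 84 mm across; a black clamp screw sticks out 60 mm from the axis to +y.
- seat (a point): Centre of the mouth, in the plane of the brass ring's face at rest; does not move with the ring. z: tube axis, up and out; y: level, to the left; x: up the slope to the red index line on the collar (rim 1.5 mm below the ring face). Brass ring: bore 42.8 mm, face out to 35 mm radius, three slots 11 mm wide and 7.5 mm deep. The ring is spring-backed: see bore_floor.
- bore_floor (a point): On the tube axis 17 mm below seat, same axes. The ring's slots lie at 0, 90 and 210 degrees anticlockwise from outside, as the keys do: one fit only. The ring cannot be turned below 1.5 N m; its angle is not reported: the 0 degree slot lies within 40 degrees either side of the red line. It yields inward on springs: starts at about 6 N, 1.5 N per mm, stop at 5 mm, and springs back.
- microscope: Fixed microscope on the right of the lamp stand, about 0.4 m tall, eyepieces leaning toward the robot: an obstacle. Origin at its foot.
- oil_bottle: Small brown bottle with black cap, 27 mm across, 56 mm tall; origin at the centre of its underside. Not to be disturbed.
- petri_dish: Low white petri dish 56 mm across, 15 mm tall; origin at the centre of its underside. Not to be disturbed.
- tweezers: Steel tweezers lying flat, 121 mm long along their y, 16 mm wide, 8 mm high; origin under the middle. Not to be disturbed.
Not all that is in view belongs to the job. There is more than one size of the lens_cell; the job needs the smallest.

How it is judged (in metres and radians):
At the end, for the whole second after the job is handed in: The lens cell is home in the ring and at rest: the centre of its flange underside within 3 mm of the seat centre (6 mm off while the keys still ride on the face), its axis within 0.05 rad of the tube axis (distance between flange_under and seat below 0.003 m and angle between the z axis of lens_cell and the z axis of seat, either way round below 0.05 rad and linear speed of lens_cell below 0.01 m/s); the robot touches nothing.
It fails at once if the lens cell is pressed on the lamp stand with more than 45 N (contact force between lens_cell and stand above 45 N).
It fails at once if the oil bottle is moved by more than 15 mm (distance of oil_bottle from where it was at the start of the episode above 0.015 m).
It fails at once if the petri dish is moved by more than 15 mm (distance of petri_dish from where it was at the start of the episode above 0.015 m).
It fails at once if the tweezers is moved by more than 15 mm (distance of tweezers from where it was at the start of the episode above 0.015 m).
It also fails if it takes over 64 s, if anything falls off the work surface, if the arm or the gripper's body presses on something with over 40 N, if the wrist force passes 120 N, or if a joint passes its speed limit or range.

ROBOT

A 6-joint arm with a two-finger parallel gripper is mounted at the origin on a cart in front of the work surface, level with it; the furniture and walls round the work are solid. World frame = base frame: x ahead of the robot, y to its left, z up, the work surface at z = 0. Lengths are in mm, angles in degrees, forces in N, time in s.
With the tool pointing down it reaches from about 350 to 850 mm from the base axis. Payload 8.1 kg.
Tool frame: the origin (TCP) lies midway between the tips of the shut fingers; the grasp point (between the pads) lies 19 mm behind it; z points along the fingers, y is the line along which they close (so a half turn about z gives the same grasp; the last joint's range is limited). The gripper opens to 85 mm and grips with 20 to 120 N. Pads are 22 mm wide; open, the fingers measure 114 mm over their backs; the gripper's body (76 mm by 85 mm) begins 54 mm behind the grasp point. The pads swing forward as they close: fully open they stand 13 mm farther back than shut.
Start: joints at [-4.893, 7.471, 85.268, -0, 87.261, -4.893], TCP at [600.004, 0.022, 231.292] pointing down, gripper open.
Joint ranges: [-169.43, 169.43], [-51.17, 129.36], [1.28, 143.12], [-76.62, 256.62], [0, 156.53], [-152.29, 152.29]. Speed limits (degrees/s): [136.94, 136.94, 159.86, 180, 180, 180].

INTERFACE

Orientations are given as [roll, pitch, yaw] about the fixed x, y, z axes, in that order (R = Rz(yaw) Ry(pitch) Rx(roll)).
In Python, from bench import r gives the robot as it stands.
- The arm moves only by the tool apply_moves, never from a script. Its argument "steps" is a list of rows, each a list of 7 numbers: the opening, from -1 (shut) to 1 (fully open), then the shift along the tool's x, y, z in mm, then the turn, a rotation vector about the tool's x, y, z in units of 5 degrees (1.0 is 5 degrees). A call has exactly 8 rows; each row shifts and turns the commanded pose from where the row before left it, along the tool's axes as they then stand; what a row does not reach is not made up. A row lasts 1/10 s, in which the tool goes at most 50 mm and 8.59 degrees, less where a joint would pass 70% of its speed; a pose out of reach is approached as far as the arm can. A call is refused whole if a number of a shift passes 50 or a number of a turn 1, either way. A call with a gripper value outside its range is refused whole. The fingers move at their own pace and stop on an object; "squeeze" is the grip in N (left out, the last holds). Time passes only in rows, so rows that do not move let the fingers close, or fill a call up. It gives the time, the measured TCP pose, the force, the opening and the grip force at its end, in the units of the state.
- r.sense(): the state, without advancing time (a new reading comes with each control period).
- r.snapshot(name): name is "scene" or "side" or "wrist"; returns a dict with "color" (400x640x3 uint8, blue, green, red), "depth" (400x640 float32, mm along the optical axis (not along the pixel's ray), 0 where there is no reading), "mtx" (3x3 intrinsics, pixels), "T" (4x4, takes a point from camera to world coordinates); the wrist camera has in their place "hand_eye" (4x4, takes a point from camera to tool coordinates, whose origin is the TCP and whose axes are the flange's). Camera axes: x right, y down, z forward; pixel columns grow to the right and rows downward; lengths in mm; the calibration is good to about 2 mm. A picture is of the moment at which its call begins: read the wrist's pose just before it.
- r.hand_in(): hands the job in; it is judged then, once.
The state is a dict: "time": time; "joint_pos": joint angles; "qd": joint speeds; "joint_efforts": joint torques, N m; "tool_pos": TCP position; "tcp_rot": TCP orientation; "ft_force": force on the tool from outside, world axes, zero at the start; "wrist_torque": the same for the moment, N m; "finger_gap": finger opening in mm; "grip_force": force on a finger pad.
Only numpy, scipy, OpenCV 4.12 (cv2) and the standard library are available. Lean on these libraries where they do the work, as an engineer would, in place of code of your own. Each camera call takes 0.05 s, during which the arm holds its last target. There are 200 camera calls.

## Working session

There is one attempt and no reset: what is moved stays moved. The work goes in short steps, Python scripts to look and compute and a tool call to move; the robot and the scene stay as the last step left them, time stands still between calls to the robot, and variables do not carry over. Pictures are saved under pics/ and viewed, at most 10 in all, crops included, and the job is handed in when it is done.

Besides the shell and the picture viewer there is one more tool, called as name(argument=value, ...) on one line, values as JSON. apply_moves: Moves the arm, as the interface text tells. Its arguments: {"type":"object","properties":{"steps":{"type":"array"},"squeeze":{"type":"number"}},"required":["steps"]}

```bash
mkdir -p pics; ls; python3 - <<'E'
from bench import r
import cv2,numpy as np,pickle
d={}
for n in ("scene","side"):
    s=r.snapshot(n); d[n]=s
    cv2.imwrite(f"pics/{n}0.png",s["color"]); print(n,s["mtx"].round(1).tolist(),s["T"].round(3).tolist())
pickle.dump(d,open("d0.pkl","wb"))
print(r.sense())
E
```

```text
pics
scene [[438.9, 0.0, 326.2], [0.0, 438.9, 198.0], [0.0, 0.0, 1.0]] [[-0.775, -0.269, 0.572, -44.166], [-0.632, 0.345, -0.694, 789.64], [-0.011, -0.899, -0.437, 588.987], [0.0, 0.0, 0.0, 1.0]]
side [[513.4, 0.0, 328.8], [0.0, 513.4, 199.3], [0.0, 0.0, 1.0]] [[-1.0, -0.002, 0.011, 571.07], [-0.011, 0.527, -0.85, 922.473], [-0.004, -0.85, -0.527, 660.576], [0.0, 0.0, 0.0, 1.0]]
{'time': 0.1, 'joint_pos': array([-4.89394494e+00,  7.51379599e+00,  8.53242298e+01, -2.44956266e-03,
        8.72638955e+01, -4.89172513e+00]), 'qd': array([-0.12480282, -0.20143905, -0.24241883, -0.14970755,  0.0749224 ,
        0.00313836]), 'joint_efforts': array([ 1.52257860e-03, -5.70947063e+01, -5.01941299e+01, -1.80579236e-04,
        8.16394575e-03,  5.26326357e-05]), 'tool_pos': array([5.99476781e+02, 4.22352191e-02, 2.30306522e+02]), 'tcp_rot': array([-1.79898241e+02, -6.25348259e-03,  8.99978937e+01]), 'ft_force': array([-0.06952968, -0.3016794 , -0.14512822]), 'wrist_torque': array([ 0.03215441,  0.01040918, -0.02905966]), 'grip_force': 0.0, 'finger_gap': 85.6687807464784}
```

View pics/scene0.png

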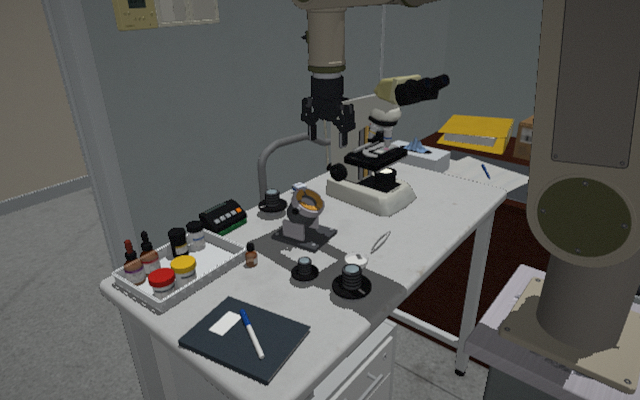

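View pics/side0.png

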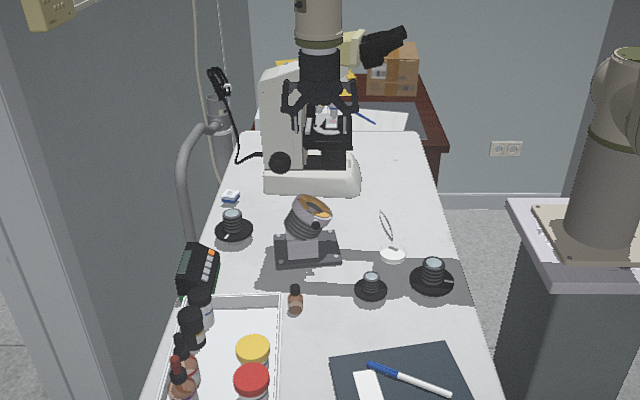

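The scene view shows the stand at about (305,215) and three cells at (305,268), (351,280) and (272,200). In the side view the same cells are at (371,286), (432,275) and (233,225), with the stand at (308,225). The cell near (371,286) looks smallest, so I'll check the sizes by measurement.

```bash
cat > h.py <<'E'
import numpy as np,cv2,pickle
def cloud(s,T=None):
    T=s["T"] if T is None else T
    K=s["mtx"];z=s["depth"].astype(float);v,u=np.indices(z.shape)
    P=np.stack([(u-K[0,2])/K[0,0]*z,(v-K[1,2])/K[1,1]*z,z],-1)
    W=P@T[:3,:3].T+T[:3,3];W[z==0]=np.nan;return W
def circ(p):
    A=np.c_[2*p,np.ones(len(p))];c=np.linalg.lstsq(A,(p**2).sum(1),rcond=None)[0]
    return c[:2],np.sqrt(c[2]+c[:2]@c[:2])
E
python3 - <<'E'
from h import *
d=pickle.load(open("d0.pkl","rb"))
s=d["side"];W=cloud(s)
def box(name,u0,u1,v0,v1,zmin=4):
    w=W[v0:v1,u0:u1].reshape(-1,3);w=w[w[:,2]>zmin]
    p=w[:,:2].astype(np.float32)
    print(name,"n",len(w),"zmax",np.nanpercentile(w[:,2],98).round(1),"enc",[np.round(x,1) for x in cv2.minEnclosingCircle(p)], "xr",w[:,0].min().round(),w[:,0].max().round(),"yr",w[:,1].min().round(),w[:,1].max().round())
box("A",350,392,265,305);box("B",405,460,252,300);box("C",212,256,205,245)
box("bottle",285,305,282,316);box("dish",378,408,244,265);box("tw",376,396,208,244,2)
box("stand",270,345,190,270);box("micro",260,365,140,197)
im=s["color"][180:310,215:465];cv2.imwrite("pics/side_c.png",cv2.resize(im,None,fx=3.2,fy=3.2,interpolation=cv2.INTER_CUBIC))
# ring plane: sample of mouth
for u,v in [(308,200),(320,207),(330,215),(311,208),(325,222),(326,200)]: print(u,v,W[v,u].round(1))
E
```

```text
A n 749 zmax 53.0 enc [array([504.5, 202.8]), np.float64(31.9)] xr 476.0 535.0 yr 178.0 234.0
B n 1344 zmax 70.7 enc [array([402.4, 154.1]), np.float64(73.9)] xr 350.0 432.0 yr 84.0 227.0
C n 986 zmax 70.1 enc [array([789.5,  22.1]), np.float64(43.1)] xr 748.0 830.0 yr -16.0 64.0
bottle n 365 zmax 56.5 enc [array([642.3, 238. ]), np.float64(14.0)] xr 629.0 656.0 yr 228.0 251.0
dish n 430 zmax 16.2 enc [array([453.3,  83.3]), np.float64(29.8)] xr 426.0 480.0 yr 54.0 113.0
tw n 85 zmax 9.1 enc [array([473.4, -27.3]), np.float64(65.4)] xr 432.0 482.0 yr -92.0 37.0
stand n 4050 zmax 125.2 enc [array([644.6, -28.9]), np.float64(163.5)] xr 548.0 731.0 yr -168.0 129.0
micro n 5272 zmax 164.6 enc [array([ 597.2, -134.1]), np.float64(193.7)] xr 503.0 760.0 yr -309.0 53.0
308 200 [625.   41.6 112.7]
320 207 [600.9  43.9  97.5]
330 215 [580.4  63.5  91. ]
311 208 [619.3  42.2  93.9]
325 222 [589.9  92.2  93.6]
326 200 [ 5.922e+02 -1.397e+02  1.000e-01]
```

View pics/side_c.png

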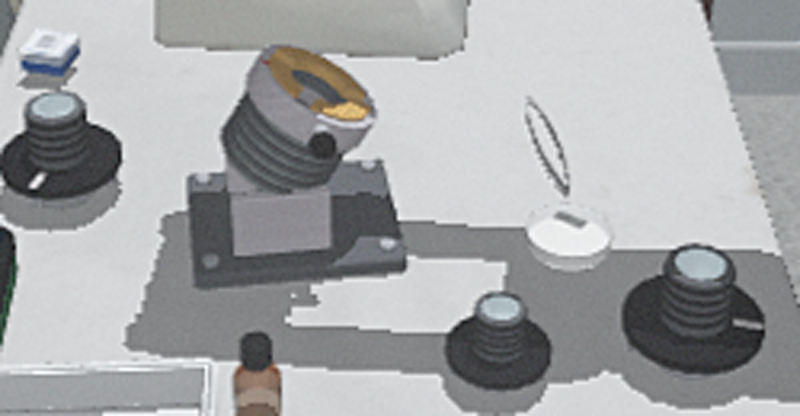

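The 3.2x crop shows cell A (crop 500,345) with a flange of about 62 mm, at world (505,204). That is the smallest, and the other two measure about 82 mm. The white line isn't visible from this side. The mouth is at crop (315,85), with the clamp screw at (322,145) facing +y. Next I'll use the wrist view.

```bash
python3 - <<'E'
from h import *
from bench import r
st=r.sense();s=r.snapshot("wrist");pickle.dump((st,s),open("w0.pkl","wb"))
print(s["hand_eye"].round(3).tolist(),s["mtx"].round(1).tolist())
cv2.imwrite("pics/w0.png",s["color"])
E
```

```text
[[0.001, -0.953, -0.302, 77.186], [1.0, 0.001, 0.001, -0.978], [-0.0, -0.302, 0.953, -142.857], [0.0, 0.0, 0.0, 1.0]] [[331.2, 0.0, 317.3], [0.0, 331.2, 193.4], [0.0, 0.0, 1.0]]
```

View pics/w0.png

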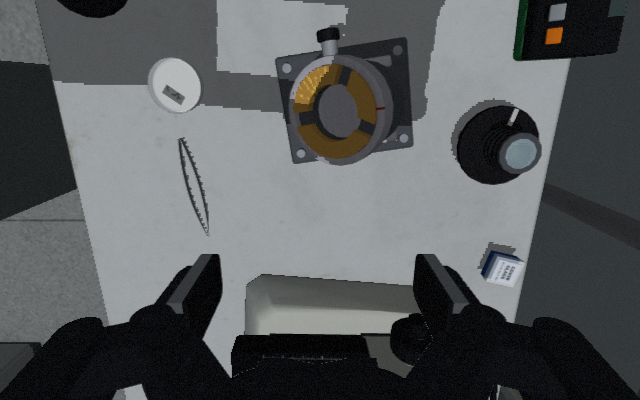

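The wrist view shows the ring centred near (340,110). Its slots are at (343,77), (368,127) and (308,118), and the red line is at (380,108). That puts the 0° slot at (368,127), roughly 25–30° clockwise of red. I'll fit these precisely.

```bash
cat > fit.py <<'E'
from h import *
from scipy.spatial.transform import Rotation as Ro
from scipy.optimize import least_squares
def Twrist(st,s):
    T=np.eye(4);T[:3,:3]=Ro.from_euler("xyz",st["tcp_rot"],degrees=True).as_matrix();T[:3,3]=st["tool_pos"];return T@s["hand_eye"]
def ring(st,s,box):
    T=Twrist(st,s);W=cloud(s,T);u0,u1,v0,v1=box
    hsv=cv2.cvtColor(s["color"],cv2.COLOR_BGR2HSV)
    m=np.zeros(hsv.shape[:2],bool);m[v0:v1,u0:u1]=True
    m&=(hsv[...,0]>8)&(hsv[...,0]<30)&(hsv[...,1]>110)&(hsv[...,2]>60)
    P=W[m];P=P[np.isfinite(P).all(1)]
    for _ in range(5):
        c=P.mean(0);n=np.linalg.svd(P-c,full_matrices=False)[2][2];n*=np.sign(n[2]);d=(P-c)@n;P=P[abs(d)<max(2*d.std(),.8)]
    y=np.cross([0,0,1],-np.array([n[0],n[1],0])/np.hypot(*n[:2]));y=y if True else y
    # x up the slope, y level
    x=-np.array([n[0],n[1],0]);x-=n*(x@n);x/=np.linalg.norm(x);y=np.cross(n,x)
    K=s["mtx"];o=T[:3,3]
    def onplane(px):
        px=np.atleast_2d(px).astype(float)
        D=np.c_[(px-[K[0,2],K[1,2]])/K[0,0],np.ones(len(px))]@T[:3,:3].T
        t=((c-o)@n)/(D@n);Q=o+D*t[:,None]-c;return np.c_[Q@x,Q@y]
    vv,uu=np.nonzero(m);q=onplane(np.c_[uu,vv])
    # max-overlap annulus fit: brass must lie 21.4<r<35
    q=q[np.linalg.norm(q-np.median(q,0),axis=1)<45]
    f=lambda p:np.r_[np.maximum(0,np.linalg.norm(q-p,axis=1)-34.7),np.maximum(0,21.7-np.linalg.norm(q-p,axis=1))]
    p=least_squares(f,np.median(q,0),loss="soft_l1").x
    qq=q-p;a=np.degrees(np.arctan2(qq[:,1],qq[:,0]))%360;rr=np.hypot(*qq.T);k=(rr>22.5)&(rr<28)
    h=np.histogram(a[k],72,(0,360))[0]
    C=c+p[0]*x+p[1]*y
    return dict(C=C,n=n,x=x,y=y,hist=h,onplane=lambda px:onplane(px)-p,rmax=np.percentile(rr,99),rmin=np.percentile(rr,1),std=d.std())
E
python3 - <<'E'
from fit import *
st,s=pickle.load(open("w0.pkl","rb"))
R=ring(st,s,(285,400,45,170))
print(R["C"].round(1),R["n"].round(3),"tilt",np.degrees(np.arccos(R["n"][2])),"yaw",np.degrees(np.arctan2(-R["n"][1],-R["n"][0])),R["rmin"],R["rmax"],R["std"])
print(R["hist"].tolist())
for p in [(380,108),(343,77),(308,118),(368,127)]:
    q=R["onplane"](p)[0];print(p,np.degrees(np.arctan2(q[1],q[0])).round(1),np.hypot(*q).round(1))
E
```

```text
[610.2  59.5 112.8] [-0.494 -0.075  0.866] tilt 29.997531556619574 yaw 8.610238358313504 19.9892165908846 35.5872497262474 0.5163164908132155
[21, 23, 22, 22, 23, 22, 22, 23, 23, 22, 13, 0, 0, 0, 10, 21, 22, 19, 20, 20, 19, 21, 18, 18, 20, 17, 19, 17, 17, 18, 17, 17, 16, 18, 3, 0, 0, 0, 1, 12, 17, 16, 16, 16, 16, 17, 16, 15, 17, 16, 15, 21, 14, 15, 18, 18, 19, 18, 18, 18, 19, 20, 19, 18, 16, 0, 0, 0, 4, 23, 22, 23]
(380, 108) -0.3 37.9
(343, 77) 63.5 27.3
(308, 118) -175.4 22.9
(368, 127) -25.0 30.3
```

apply_moves(steps=[[1,25,-10,0,0,0,0],[1,25,-10,0,0,0,0],[1,25,-10,0,0,0,0],[1,25,-10,0,0,0,0],[1,20,-10,0,0,0,0],[1,0,-10,0,0,0,0],[1,0,0,0,0,0,0],[1,0,0,0,0,0,0]])

```text
time: 0.95
tool_pos: [540.1, 119.3, 231.3]
tcp_rot: [180.0, 0.0, 90.0]
ft_force: [0.3, 0.1, 0.3]
finger_gap: 85.6
grip_force: 0.0
```

```bash
python3 - <<'E'
from fit import *
from bench import r
st=r.sense();s=r.snapshot("wrist");pickle.dump((st,s),open("w1.pkl","wb"))
T=Twrist(st,s);W=cloud(s,T)
m=(W[...,2]>4)&(abs(W[...,0]-504)<38)&(abs(W[...,1]-204)<38)
p=W[m];print("all",cv2.minEnclosingCircle(p[:,:2].astype(np.float32)))
for lo,hi in ((19,25),(51.5,57)):
    k=m&(W[...,2]>lo)&(W[...,2]<hi);print(lo,k.sum(),np.median(W[k][:,2]),cv2.minEnclosingCircle(W[k][:,:2].astype(np.float32)))
g=s["color"].min(2);k=m&(g>130)&(W[...,2]<35);print("white",k.sum(),np.nanmean(W[k],0))
v,u=np.nonzero(m);print(u.min(),u.max(),v.min(),v.max())
cv2.imwrite("pics/w1.png",s["color"])
E
```

```text
all ((503.4075622558594, 200.9523468017578), 30.941736221313477)
19 2140 22.271798736781676 ((503.4075622558594, 200.9523468017578), 30.941736221313477)
51.5 497 52.53296421870152 ((503.5420227050781, 201.10757446289062), 14.40941333770752)
white 0 [nan nan nan]
252 312 51 115<stdin>:9: RuntimeWarning: Mean of empty slice
```

View pics/w1.png

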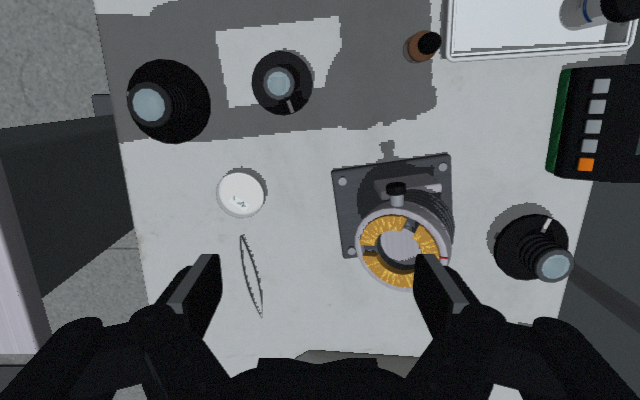

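The cell is at (282,83) and its white line shows at (291,106), so it points roughly down in the image (world −y) and slightly right.

```bash
python3 - <<'E'
from fit import *
st,s=pickle.load(open("w1.pkl","rb"))
T=Twrist(st,s);W=cloud(s,T)
b=s["color"].min(2);sub=b[94:116,280:304];vv,uu=np.nonzero(sub>70)
P=W[94+vv,280+uu];P=P[(P[:,2]>18)&(P[:,2]<27)]
d=P[:,:2]-[503.4,201.0];P=P[np.hypot(*d.T)<29.5];d=P[:,:2]-[503.4,201.0]
print(len(P),np.hypot(*d.T).round(),np.degrees(np.arctan2(d[:,1],d[:,0])).round(),np.degrees(np.arctan2(*d.mean(0)[::-1])))
E
```

```text
40 [17. 17. 17. 18. 18. 18. 19. 19. 19. 20. 20. 20. 21. 21. 21. 22. 22. 23.
 23. 23. 23. 24. 24. 24. 25. 25. 25. 26. 26. 26. 27. 27. 27. 28. 28. 28.
 28. 29. 29. 29.] [-70. -66. -73. -71. -67. -75. -71. -69. -66. -72. -70. -67. -73. -71.
 -68. -72. -69. -67. -73. -70. -68. -74. -71. -69. -66. -72. -69. -67.
 -73. -70. -68. -73. -71. -69. -67. -72. -70. -68. -72. -70.] -69.97007413291307
```

apply_moves(steps=[[0.35,20,-9,0,0,0,0],[0.35,20,-9,10,0,0,0],[0.35,20,-9,20,0,0,0],[0.35,20,-9,20,0,0,0],[0.35,2,-0.6,20,0,0,0],[0.35,0,0,20,0,0,0],[0.35,0,0,10,0,0,0],[0.35,0,0,0,0,0,0]])

```text
time: 1.8
tool_pos: [502.7, 201.0, 129.5]
tcp_rot: [-179.8, 0.1, 89.9]
ft_force: [-0.6, 0.4, -0.6]
finger_gap: 57.8
grip_force: 0.0
```

```bash
python3 - <<'E'
from fit import *
from bench import r
st=r.sense();s=r.snapshot("wrist");pickle.dump((st,s),open("w2.pkl","wb"))
print(st["tool_pos"],st["tcp_rot"],st["finger_gap"])
T=Twrist(st,s);W=cloud(s,T)
for lo,hi in ((19,25),(51.,57)):
    k=(abs(W[...,0]-504)<38)&(abs(W[...,1]-204)<38)&(W[...,2]>lo)&(W[...,2]<hi);print(lo,k.sum(),np.median(W[k][:,2]),cv2.minEnclosingCircle(W[k][:,:2].astype(np.float32)))
E
```

```text
[502.66227917 201.04551889 129.51805126] [-1.79822917e+02  5.96258682e-02  8.99412627e+01] 57.838744268160276
19 2925 22.216763111177613 ((503.47088623046875, 201.2296600341797), 30.99973487854004)
51.0 969 52.148563659606054 ((503.6463317871094, 201.31382751464844), 14.609294891357422)
```

apply_moves(steps=[[0.35,0,0.7,20,0,0,0],[0.35,0,0,20,0,0,0],[0.35,0,0,20,0,0,0],[0.35,0,0,20,0,0,0],[0.35,0,0,15,0,0,0],[0.35,0,0,10,0,0,0],[0.35,0,0,0,0,0,0],[0.35,0,0,0,0,0,0]])

```text
time: 2.65
tool_pos: [504.7, 202.1, 27.1]
tcp_rot: [180.0, -0.0, 90.0]
ft_force: [-0.6, -0.6, 0.2]
finger_gap: 57.7
grip_force: 0.0
```

apply_moves(squeeze=50, steps=[[0.35,0,-0.6,2.5,0,0,0],[-1,0,0,0,0,0,0],[-1,0,0,0,0,0,0],[-1,0,0,0,0,0,0],[-1,0,0,0,0,0,0],[-1,0,0,0,0,0,0],[-1,0,0,0,0,0,0],[-1,0,0,0,0,0,0]])

```text
time: 3.45
tool_pos: [504.0, 202.2, 24.5]
tcp_rot: [179.9, -0.0, 90.0]
ft_force: [-1.1, 0.5, 6.1]
finger_gap: 28.8
grip_force: 49.7
```

apply_moves(steps=[[-1,0,0,-10,0,0,0],[-1,0,0,-20,0,0,0],[-1,0,0,-25,0,0,-1],[-1,0,0,-25,0,0,-1],[-1,0,0,-25,0,0,-1],[-1,0,0,-25,0,0,-1],[-1,0,0,-20,0,0,-1],[-1,0,0,0,0,0,-1]])

```text
time: 4.25
tool_pos: [505.2, 202.6, 177.9]
tcp_rot: [179.7, 0.1, 120.2]
ft_force: [1.3, 0.3, -1.8]
finger_gap: 28.5
grip_force: 49.8
```

```bash
cat > goal.py <<'E'
from fit import *
from bench import r
C=np.array([610.2,59.5,112.0]);n=np.array([-.494,-.075,.866]);n/=np.linalg.norm(n)
def goal(h,ang,off=(0,0)):
    """TCP at C+h*n (+off along seat x,y); ang: anticlockwise turn of hand from pick yaw (slots at ~52)"""
    ax=np.cross([0,0,1],n);ax/=np.linalg.norm(ax)
    R=Ro.from_rotvec(ax*np.arccos(n[2]))*Ro.from_euler("z",ang,degrees=True)*Ro.from_euler("xyz",[180,0,90],degrees=True)
    x=-np.array([n[0],n[1],0]);x-=n*(x@n);x/=np.linalg.norm(x);y=np.cross(n,x)
    return C+h*n+off[0]*x+off[1]*y,R,x,y
def rel(h,ang,off=(0,0)):
    p,R,x,y=goal(h,ang,off);st=r.sense();R0=Ro.from_euler("xyz",st["tcp_rot"],degrees=True)
    print("pos",st["tool_pos"].round(1),"rot",st["tcp_rot"].round(1),"goal",p.round(1),R.as_euler("xyz",degrees=True).round(1))
    print("shift first",R0.inv().apply(p-st["tool_pos"]).round(1),"turn",((R0.inv()*R).as_rotvec(degrees=True)/5).round(2))
    e=st["tool_pos"]-(C);f=st["ft_force"];print("seat: pos",[round(float(e@a),1) for a in(x,y,n)],"F",[round(float(f@a),1) for a in(x,y,n)],"grip",st["grip_force"],st["finger_gap"],"t",st["time"])
    print("joints",st["joint_pos"].round(0),"tq",st["wrist_torque"].round(2))
E
python3 -c "
from goal import *
rel(60,42)"
```

```text
pos [505.2 202.6 177.9] rot [1.797e+02 1.000e-01 1.202e+02] goal [580.6  55.  164. ] [154.3  16.  128.3]
shift first [-165.4   -9.2   14.1] turn [-5.27 -2.75 -2.31]
seat: pos [-38.4, 157.2, 98.2] F [0.3, 0.1, -2.2] grip 49.79769966099411 28.500224142523003 t 4.25
joints [ 16.   0.  98.   0.  81. -14.] tq [0.01 0.01 0.03]
```

apply_moves(steps=[[-1,-20,-1,0,0,0,0],[-1,-25,-1.4,0,0,0,0],[-1,-25,-1.4,0,0,0,0],[-1,-25,-1.4,0,0,0,0],[-1,-25,-1.4,2,0,0,0],[-1,-25,-1.4,2,0,0,0],[-1,-20,-1.2,2,0,0,0],[-1,0,0,2,0,0,0]])

```text
time: 5.05
tool_pos: [578.5, 52.2, 165.6]
tcp_rot: [-180.0, 0.0, 119.9]
ft_force: [-0.1, 0.9, -1.9]
finger_gap: 28.7
grip_force: 49.8
```

apply_moves(steps=[[-1,0,0,0,-0.88,-0.46,-0.385],[-1,0,0,0,-0.88,-0.46,-0.385],[-1,0,0,0,-0.88,-0.46,-0.385],[-1,0,0,0,-0.88,-0.46,-0.385],[-1,0,0,0,-0.88,-0.46,-0.385],[-1,0,0,0,-0.88,-0.46,-0.385],[-1,0,0,0,0,0,0],[-1,0,0,0,0,0,0]])

```text
time: 5.85
tool_pos: [577.2, 54.8, 165.7]
tcp_rot: [154.6, 15.8, 128.2]
ft_force: [0.3, 0.0, -1.8]
finger_gap: 28.1
grip_force: 50.1
```

```bash
python3 -c "
from goal import *
rel(60,42)
st=r.sense();s=r.snapshot('wrist');cv2.imwrite('pics/w3.png',s['color']);pickle.dump((st,s),open('w3.pkl','wb'))
rel(60,42)"
```

```text
pos [577.2  54.8 165.7] rot [154.6  15.8 128.2] goal [580.6  55.  164. ] [154.3  16.  128.3]
shift first [-1.4  1.5  3.1] turn [-0.08 -0.02 -0.04]
seat: pos [-2.0, 0.3, 63.1] F [-0.6, -0.0, -1.7] grip 50.083037316799164 28.098202013159035 t 5.85
joints [ -3. -21. 123.   8.  49. -49.] tq [-0.03  0.35  0.03]
pos [578.4  54.8 166.8] rot [154.6  15.9 128.2] goal [580.6  55.  164. ] [154.3  16.  128.3]
shift first [-0.4  0.4  3.5] turn [-0.07 -0.   -0.04]
seat: pos [-0.5, 0.1, 63.5] F [-0.6, -0.1, -2.0] grip 50.0859035924077 28.371270797939502 t 5.9
joints [ -3. -21. 123.   8.  49. -49.] tq [-0.1   0.41 -0.04]
```

View pics/w3.png

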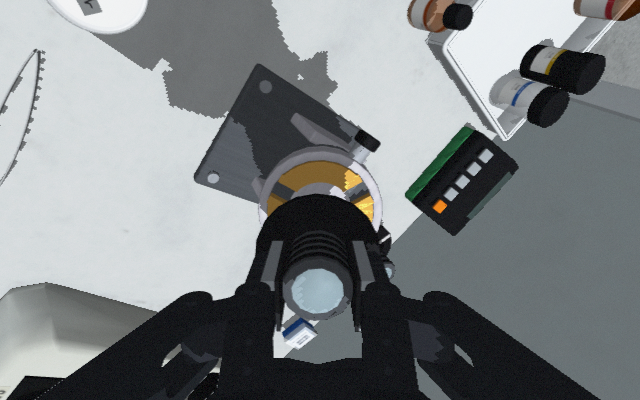

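The view shows the cell held straight with its lens at (317,290) and flange at (317,215). The ring is beyond it, centred near (320,200), with slots at (285,195) and (352,185). I'll measure both in the tool frame.

```bash
python3 - <<'E'
from goal import *
st,s=pickle.load(open("w3.pkl","rb"))
L=cloud(s,s["hand_eye"])
for lo,hi in((-33,-26),(-2,6)):
    k=(abs(L[...,0])<36)&(abs(L[...,1])<36)&(L[...,2]>lo)&(L[...,2]<hi)
    v,u=np.nonzero(k);p=L[k];print(k.sum(),"u",u.min(),u.max(),"v",v.min(),v.max(),np.median(p[:,2]),cv2.minEnclosingCircle(p[:,:2].astype(np.float32)),p[:,1].min(),p[:,1].max(),p[:,0].max())
g=(s["color"].astype(int));k=(g[...,0]>g[...,2]+5)&(g[...,1]>130)
m=np.zeros_like(k);m[255:330,285:350]=1;k&=m;p=L[k];print("lens",k.sum(),np.nanmedian(p,0),cv2.minEnclosingCircle(p[np.isfinite(p[:,0])][:,:2].astype(np.float32)))
R=ring(st,s,(255,390,145,240))
print("ring C",R["C"].round(1),R["n"].round(3),R["rmin"],R["rmax"],R["std"]);print(R["hist"].tolist())
E
```

```text
4244 u 245 389 v 256 320 -27.82921525320257 ((7.029109954833984, -0.48038291931152344), 27.85467529296875) -28.33464382545438 27.373877755860818 14.66491546155433
4387 u 255 380 v 194 255 1.8635892221570316 ((-0.007135714869946241, -0.40922802686691284), 30.778095245361328) -31.185290447045983 30.368687344684723 30.571118018089294
lens 1981 [-7.94863401e-03 -1.46763199e+00 -2.84797252e+01] ((-124.53125762939453, -2.070401191711426), 134.88865661621094)
ring C [608.8  59.6 112. ] [-0.494 -0.077  0.866] 21.435074102652898 35.03808018069916 0.5572896268798246
[0, 0, 0, 0, 0, 0, 2, 11, 16, 25, 25, 2, 0, 0, 4, 24, 31, 28, 27, 28, 28, 29, 31, 28, 26, 28, 28, 29, 27, 29, 30, 27, 28, 27, 13, 0, 0, 0, 18, 15, 6, 0, 0, 0, 0, 0, 0, 0, 0, 0, 0, 0, 0, 0, 0, 0, 0, 0, 0, 0, 0, 0, 0, 0, 0, 0, 0, 0, 0, 0, 0, 0]
```

apply_moves(steps=[[-1,-0.5,0.5,5,0,0,0],[-1,0,0,8,0,0,0],[-1,0,0,8,0,0,0],[-1,0,0,7,0,0,0],[-1,0,0,5,0,0,0],[-1,0,0,0,0,0,0],[-1,0,0,0,0,0,0],[-1,0,0,0,0,0,0]])

```text
time: 6.7
tool_pos: [595.0, 56.8, 137.8]
tcp_rot: [154.5, 15.9, 128.2]
ft_force: [-0.1, 0.9, -1.7]
finger_gap: 28.2
grip_force: 50.1
```

```bash
python3 -c "
from goal import *
rel(14,42)
for i in range(3):
    st=r.sense();s=r.snapshot('wrist');R=ring(st,s,(255,390,145,260));print(st['tool_pos'].round(1),R['C'].round(1),R['rmin'],R['rmax'])
rel(14,42)"
```

```text
pos [595.   56.8 137.8] rot [154.5  15.9 128.2] goal [603.3  58.4 124.1] [154.3  16.  128.3]
shift first [ 0.1  0.7 16.1] turn [-0.06  0.   -0.03]
seat: pos [-0.5, -0.4, 30.1] F [-0.8, 0.9, -1.5] grip 50.080475569702685 28.191227485237242 t 6.7
joints [ -3. -15. 122.   8.  44. -49.] tq [-0.11  0.41  0.  ]
[595.   56.8 137.8] [608.3  60.1 111.8] 21.894024171547745 34.68455220243575
[595.1  56.8 138. ] [608.4  60.  111.9] 21.897391811794236 34.72062919704207
[595.1  56.8 138. ] [608.4  60.1 111.9] 21.87529452899055 34.724357035401
pos [595.   56.8 138. ] rot [154.5  15.9 128.2] goal [603.3  58.4 124.1] [154.3  16.  128.3]
shift first [ 0.2  0.6 16.2] turn [-0.05  0.01 -0.03]
seat: pos [-0.3, -0.4, 30.2] F [-1.0, -0.6, -1.4] grip 50.080176000483334 28.482730964700668 t 6.85
joints [ -3. -15. 122.   8.  44. -49.] tq [-0.09  0.44 -0.01]
```

apply_moves(steps=[[-1,0.6,0.2,3,0,0,0],[-1,0,0,3,0,0,0],[-1,0,0,3,0,0,0],[-1,0,0,2,0,0,0],[-1,0,0,0,0,0,0],[-1,0,0,0,0,0,0],[-1,0,0,0,0,0,0],[-1,0,0,0,0,0,0]])

```text
time: 7.65
tool_pos: [600.1, 58.2, 128.0]
tcp_rot: [154.5, 15.9, 128.2]
ft_force: [1.2, -0.6, -2.2]
finger_gap: 28.5
grip_force: 50.1
```

```bash
python3 -c "
from goal import *
rel(14,42)"
```

```text
pos [600.1  58.2 128. ] rot [154.5  15.9 128.2] goal [603.3  58.4 124.1] [154.3  16.  128.3]
shift first [-0.6  0.6  5. ] turn [-0.06  0.   -0.03]
seat: pos [-0.8, 0.2, 19.0] F [-0.2, -0.8, -2.4] grip 50.08631234290078 28.453458330501466 t 7.65
joints [ -3. -14. 122.   8.  43. -49.] tq [-0.04  0.41 -0.01]
```

apply_moves(steps=[[-1,0,0,1,0,0,0],[-1,0,0,1,0,0,0],[-1,0,0,1,0,0,0],[-1,0,0,1,0,0,0],[-1,0,0,0,0,0,0],[-1,0,0,0,0,0,0],[-1,0,0,0,0,0,0],[-1,0,0,0,0,0,0]])

```text
time: 8.45
tool_pos: [602.0, 58.5, 124.4]
tcp_rot: [154.5, 15.9, 128.2]
ft_force: [0.1, -0.1, -1.9]
finger_gap: 28.4
grip_force: 50.1
```

```bash
python3 -c "
from goal import *
rel(14,42)"
```

```text
pos [602.   58.5 124.4] rot [154.5  15.9 128.2] goal [603.3  58.4 124.1] [154.3  16.  128.3]
shift first [-0.8  0.7  0.9] turn [-0.06 -0.   -0.03]
seat: pos [-1.0, 0.3, 14.9] F [-0.8, -0.1, -1.7] grip 50.1332823978737 28.447391540026167 t 8.45
joints [ -3. -13. 122.   8.  42. -49.] tq [-0.07  0.4   0.03]
```

apply_moves(steps=[[-1,0,0,0.5,0,0,0],[-1,0,0,0.5,0,0,0],[-1,0,0,0.5,0,0,0],[-1,0,0,0.5,0,0,0],[-1,0,0,0,0,0,0],[-1,0,0,0,0,0,0],[-1,0,0,0,0,0,0],[-1,0,0,0,0,0,0]])

```text
time: 9.25
tool_pos: [603.0, 58.6, 123.0]
tcp_rot: [154.5, 15.9, 128.2]
ft_force: [-6.1, -0.6, 2.5]
finger_gap: 28.5
grip_force: 50.9
```

```bash
python3 -c "
from goal import *
rel(14,42)"
```

```text
pos [603.   58.6 123. ] rot [154.5  15.9 128.2] goal [603.3  58.4 124.1] [154.3  16.  128.3]
shift first [-0.6  0.6 -0.8] turn [-0.06 -0.   -0.03]
seat: pos [-0.8, 0.2, 13.2] F [-4.1, 0.3, 5.2] grip 50.85786579642445 28.51261268971165 t 9.25
joints [ -3. -13. 122.   8.  42. -49.] tq [-0.09  0.84 -0.04]
```

apply_moves(steps=[[-1,0.4,-0.6,0.5,0,0,0],[-1,0,0,0,0,0,-0.4],[-1,0,0,0,0,0,-0.4],[-1,0,0,0,0,0,-0.4],[-1,0,0,0,0,0,-0.4],[-1,0,0,0,0,0,0],[-1,0,0,0,0,0,0],[-1,0,0,0,0,0,0]])

```text
time: 10.05
tool_pos: [602.5, 58.6, 121.7]
tcp_rot: [156.8, 19.2, 135.8]
ft_force: [0.6, 0.3, -2.7]
finger_gap: 28.3
grip_force: 50.1
```

```bash
python3 -c "
from goal import *
rel(14,52)"
```

```text
pos [602.5  58.6 121.7] rot [156.8  19.2 135.8] goal [603.3  58.4 124.1] [157.2  20.1 137.9]
shift first [-1.4  1.2 -1.8] turn [-0.06 -0.01 -0.44]
seat: pos [-1.9, 0.3, 12.2] F [-0.8, 0.3, -2.6] grip 50.07882721954957 28.340373610352973 t 10.05
joints [ -3. -13. 122.   8.  42. -57.] tq [-0.06  0.46 -0.02]
```

The axial force has gone at h = 12.2, so the keys are over their slots. I'll turn a touch more and lower it.

apply_moves(steps=[[-1,0,0,0.7,0,0,-0.2],[-1,0,0,0.7,0,0,-0.1],[-1,0,0,0.7,0,0,0],[-1,0,0,0.7,0,0,0],[-1,0,0,0,0,0,0],[-1,0,0,0,0,0,0],[-1,0,0,0,0,0,0],[-1,0,0,0,0,0,0]])

```text
time: 10.85
tool_pos: [604.0, 58.8, 119.4]
tcp_rot: [157.3, 19.8, 137.3]
ft_force: [0.3, -0.6, -2.2]
finger_gap: 28.6
grip_force: 50.1
```

```bash
python3 -c "
from goal import *
rel(14,52)"
```

```text
pos [604.   58.8 119.4] rot [157.3  19.8 137.3] goal [603.3  58.4 124.1] [157.2  20.1 137.9]
shift first [-1.3  1.1 -4.4] turn [-0.06 -0.01 -0.13]
seat: pos [-1.7, 0.2, 9.6] F [-0.9, -0.6, -2.0] grip 50.104204926174134 28.636095961680624 t 10.85
joints [ -3. -12. 122.   8.  42. -58.] tq [-0.04  0.39  0.01]
```

Still free, with about 2 mm to go to home.

apply_moves(steps=[[-1,0,0,0.6,0,0,0],[-1,0,0,0.6,0,0,0],[-1,0,0,0.5,0,0,0],[-1,0,0,0.5,0,0,0],[-1,0,0,0,0,0,0],[-1,0,0,0,0,0,0],[-1,0,0,0,0,0,0],[-1,0,0,0,0,0,0]])

```text
time: 11.65
tool_pos: [605.0, 58.9, 117.8]
tcp_rot: [157.3, 19.8, 137.3]
ft_force: [-6.2, -0.8, 2.5]
finger_gap: 28.6
grip_force: 50.8
```

```bash
python3 -c "
from goal import *
rel(14,52)"
```

```text
pos [605.   58.9 117.8] rot [157.3  19.8 137.3] goal [603.3  58.4 124.1] [157.2  20.1 137.9]
shift first [-1.2  1.  -6.4] turn [-0.06 -0.01 -0.13]
seat: pos [-1.6, 0.2, 7.6] F [-4.2, 0.1, 5.3] grip 50.847552102059126 28.622094141732966 t 11.65
joints [ -2. -12. 122.   8.  41. -59.] tq [-0.12  0.76  0.07]
```

apply_moves(steps=[[-1,0,0,-0.3,0,0,0],[-0.1,0,0,0,0,0,0],[0.1,0,0,0,0,0,0],[0.1,0,0,0,0,0,0],[0.1,0,0,0,0,0,0],[0.1,0,0,-2,0,0,0],[0.1,0,0,-4,0,0,0],[0.1,0,0,-4,0,0,0]])

```text
time: 12.45
tool_pos: [599.8, 58.2, 126.7]
tcp_rot: [157.3, 19.8, 137.3]
ft_force: [0.6, 0.9, -0.4]
finger_gap: 46.8
grip_force: 0.0
```

apply_moves(steps=[[0.1,0,0,-10,0,0,0],[0.1,0,0,-20,0,0,0],[0.1,0,0,-20,0,0,0],[0.1,0,0,-20,0,0,0],[0.1,0,0,-20,0,0,0],[0.1,0,0,-10,0,0,0],[0.1,0,0,0,0,0,0],[0.1,0,0,0,0,0,0]])

```text
time: 13.25
tool_pos: [550.9, 51.0, 213.2]
tcp_rot: [157.3, 19.8, 137.3]
ft_force: [0.2, 0.4, -0.3]
finger_gap: 47.0
grip_force: 0.0
```

```bash
python3 - <<'E'
from goal import *
st=r.sense();s=r.snapshot('wrist');a=r.snapshot('side')
cv2.imwrite('pics/fin.png',np.vstack([s['color'][100:350,120:520],cv2.resize(a['color'][180:270,260:360],(400,330))]))
W=cloud(s,Twrist(st,s));_,_,x,y=goal(0,0)
E=np.stack([(W-C)@x,(W-C)@y,(W-C)@n],-1)
for lo,hi,R in((3,14,36),(35,42,20)):
    k=(np.hypot(E[...,0],E[...,1])<R)&(E[...,2]>lo)&(E[...,2]<hi);p=E[k]
    A=np.c_[p[:,:2],np.ones(len(p))];print(k.sum(),np.median(p[:,2]),cv2.minEnclosingCircle(p[:,:2].astype(np.float32)),"plane",np.linalg.lstsq(A,p[:,2],rcond=None)[0])
k=(np.hypot(E[...,0],E[...,1])<45)&(np.hypot(E[...,0],E[...,1])>38.5)&(abs(E[...,2])<6);print("rim",np.median(E[k],0),k.sum())
E
```

```text
2865 6.773286550840346 ((-2.7614023685455322, -0.3600211441516876), 31.51937484741211) plane [ 2.32300980e-03 -9.21587586e-04  6.81874316e+00]
1134 36.397177092396014 ((-2.2861170768737793, 0.23264063894748688), 14.623015403747559) plane [ 3.28675020e-03 -6.46266354e-03  3.66149965e+01]
rim [-13.82055258  11.22843375  -1.03852926] 1164
```

View pics/fin.png

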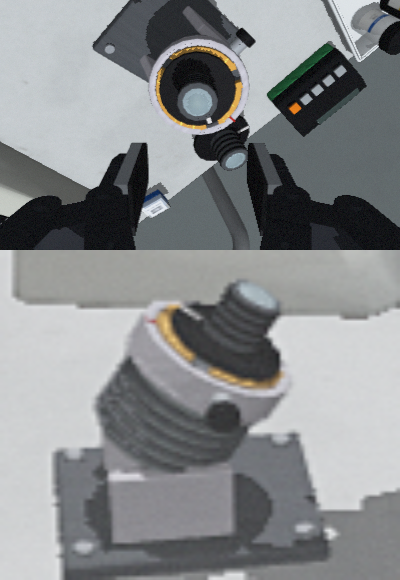

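The wrist and side views show the flange flush on the brass ring at (197,90), with its tilt within 0.007 rad and the white line beside the red index. The gripper is clear of everything.

```bash
python3 -c "
from bench import r
print(r.hand_in())"
```

```text
the job is handed in; nothing more can be done
None
```

The smallest lens cell is home in the ring: its keys dropped 6 mm into the slots, the flange sits flush and the gripper has let go; the job was handed in at about 13 s, but the hand-in returned no verdict, and I did not re-check the bottle, dish and tweezers afterwards.

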